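# Set a cover plate in the fitting stand and set its end cap

## Task

Take the yellow cover plate out of the wooden rack and lean it against the sloping rest of the fitting stand, its bottom edge down in the channel between the rest and the steel jaw and centred on the rest, and let go of it. Then screw the knurled end cap on the stand's post clockwise until it bottoms out, and back it off a quarter turn so that the jaw keeps the plate without pinching it. Finish while still gripping the cap at that setting, with the plate still leaning, and leave the other things on the bench where they are.

Things in the scene. Friction and masses are not known exactly. Their poses are not given: they have to be found in the camera images.
- cover: flat yellow painted aluminium cover plate, 8 mm thick (its x) by 100 mm wide (its y) by 115 mm high (its z), 0.25 kg or so. Origin: centre of the 8 x 100 mm bottom face. Both faces are alike. It starts upright in the slot of the rack, z up.
- rack: fixed wooden block, 80 mm (x) by 130 mm (y) by 30 mm high, with one slot along its y, 10.5 mm wide and 22 mm deep (slot floor 8 mm above the bench), in which the plate stands. Origin: centre of the underside, below the slot; z up.
- stand: fixed fitting stand, z up, origin on the bench under the channel. Base plate 12 mm thick, x -67 to +43, y -180 to +70 mm. Rest: flat aluminium plate, y -32 to +32 mm, 70 mm up the slope; its face starts at x 0, z 12 mm, looks to +x and slopes back to -x, 20 deg (0.35 rad) from vertical. Post: 28 mm diameter, 100 mm high, at x 0, y -135 mm, with the end cap on top.
- jaw: steel jaw bar, 90 mm along y, 12 mm thick, its top 12 mm above the base plate: it faces the rest across the channel. Driven by the cap: its inner face is at x = +9.5 mm of the stand when the cap is bottomed, and 12 mm per turn farther out as it is unscrewed. Origin: moves with it, on the base plate, 9.5 mm from the inner face towards the rest.
- seat (a point): point on the stand where the plate's origin lies when the plate is flush on the rest with its foot on the base plate: x 3.8, y 0, z 13.4 mm in the stand's frame, same axes as the stand. The plate's z axis then leans 20 deg (0.35 rad) from vertical to -x.
- end_cap: round knurled aluminium end cap, 40 mm diameter, 22 mm high, with a small raised bar on top pointing along its x. Already started on the post's vertical thread; stays on, climbs 4 mm per turn. Origin: on the axis, 1 mm below its underside, 101 mm above the bench when bottomed; z up, turns with the cap. Grip across the diameter, 12 to 18 mm above the origin. Takes about 0.06 N m.
- nut_turn (a joint): angle of the end cap off its stop, rad: 0 = bottomed out, and it grows as the cap is unscrewed (counter-clockwise seen from above). It starts 2 to 3 rad off the stop. The stop is hard.
- spray_can: bystander: upright spray can, 52 mm diameter, 150 mm high; origin at the centre of its underside
- lever_arm: bystander: lever lying on the bench, steel rod with white handle of 26 mm diameter, 165 mm long along its x, origin on the bench near its middle
- roller: bystander: upright steel roller, 36 mm diameter, 45 mm high; origin at the centre of its underside

How it is judged:
On the way, in this order (a step that is already met when the one before it is completed fails the run):
1. the plate leans on the stand's rest, foot in the channel, let go (angle between cover's own z axis and vertical between 0.2 and 0.52 rad and x of cover in the frame of stand between -0.002 and 0.016 m and y of cover in the frame of stand between -0.025 and 0.025 m and z of cover in the frame of stand between 0.008 and 0.019 m and angle between the y axis of cover and the y axis of stand, either way round below 0.2 rad and contact force between cover and stand above 0.3 N and contact force between the fingers and cover below 0.05 N and linear speed of cover below 0.02 m/s), for 0.2 s.
2. the end cap is bottomed out (value of joint nut_turn below 0.08 rad), for 0.1 s.
At the end, for the whole second after the job is handed in: Cap bottomed (within 0.08 rad), then a quarter turn off (1.57 +-0.3 rad), still, gripped over 2 N. Plate untouched by the robot, leaning 0.2-0.52 rad on the stand, foot in the channel (origin 8-19 mm high), within 25 mm of the rest's middle, square within 0.2 rad. Bystanders within 30 mm (angle between cover's own z axis and vertical between 0.2 and 0.52 rad and x of cover in the frame of stand between -0.002 and 0.016 m and y of cover in the frame of stand between -0.025 and 0.025 m and z of cover in the frame of stand between 0.008 and 0.019 m and angle between the y axis of cover and the y axis of stand, either way round below 0.2 rad and contact force between cover and stand above 0.3 N and value of joint nut_turn between 1.27 and 1.87 rad and velocity of joint nut_turn between -0.1 and 0.1 rad/s and contact force between the fingers and end_cap above 2 N and contact force between each of the arm, the fingers and cover below 0.05 N); the arm keeps its last pose, push and grip.
It fails at once if a bystander is shifted by more than 30 mm (distance of any of spray_can, lever_arm, roller from where it was at the start of the episode above 0.03 m).
It also fails if it takes over 61 s, if anything falls off the work surface, if the arm or the gripper's body presses on something with over 40 N, if the wrist force passes 120 N, or if a joint passes its speed limit or range.

## Robot

A 6-joint arm with a two-finger parallel gripper is mounted at the origin on the work surface. World frame = base frame: x ahead of the robot, y to its left, z up, the work surface at z = 0. Lengths are in m, angles in rad, forces in N, time in s.
With the tool pointing down it reaches from about 0.35 to 0.8 m from the base axis. Payload 7.3 kg.
Tool frame: the origin (TCP) lies at the very end of the fingers, on their centre line; the grasp point (between the pads) lies 19 mm behind it; z points along the fingers, y is the line along which they close (so a half turn about z gives the same grasp; the last joint's range is limited). The gripper opens to 85 mm and grips with 20 to 120 N. Pads are 22 mm wide; open, the fingers measure 114 mm over their backs; the gripper's body (76 mm by 85 mm) begins 54 mm behind the grasp point. The pads swing forward as they close: fully open they stand 13 mm farther back than shut.
Start: joints at [-1.338, 0.342, 1.524, -0, 1.275, -0.146], TCP at [0.194, -0.488, 0.231] pointing down, gripper open.
Joint ranges: [-2.53, 2.53], [-0.77, 2.02], [0.04, 2.7], [-1, 4.14], [0.28, 2.66], [-3.11, 3.11]. Speed limits (rad/s): [2.57, 2.57, 3.14, 3.14, 3.14, 3.14].

## Interface

Orientations are given as a unit quaternion [w, x, y, z].
In Python, from cell import arm, order, grab_frame, get_calibration gives the robot as it stands (arm), with the cameras as plain functions and the job (order).
- The arm moves only by the shell command python3 jog.py FILE, which reads ROWS from the file FILE. ROWS is a JSON list that holds a single list of rows (three levels of brackets), with 1 to 20 rows, each of 7 numbers: the opening from 0.0 (shut) to 1.0 (fully open), then dx, dy, dz in shares of the most that a row can go, 1 being 62.5 mm, then a rotation vector rx, ry, rz in parts of the range, where 1.0 means pi/2 rad; each row shifts and turns the commanded pose from where the row before left it, along the tool's axes as they then stand; what a row does not reach is not made up. A row lasts 1/8 s, in which the tool goes at most 0.0625 m and 0.188 rad, less where a joint would pass 70% of its speed; a pose out of reach is approached as far as the arm can. The fingers move at their own pace and stop on an object; the grip force is fixed at half the most. Time passes only in rows, so rows that do not move let the fingers close. It prints the time, the measured TCP pose, the force, the opening and the grip force at its end. No shift or turn number may pass 1 either way. Input that does not fit is refused with a message, and nothing moves.
- arm.observe(): the state, without advancing time (a new reading comes with each control period).
- grab_frame(name): name is "scene" or "top"; returns the picture (480x640x3 uint8, blue, green, red); there is no depth.
- get_calibration(name): a dict with "camera_matrix" (3x3 intrinsics, pixels), "xyz" and "rotation" of the camera in the world. Camera axes: x right, y up, looking along -z (the intrinsics and any distortion apply to the point x, -y, -z); pixel columns grow to the right and rows downward; lengths in m; the calibration is good to about 2 mm. A picture is of the moment at which its call begins. get_calibration takes no time and is no camera call.
- order.finish_job(): hands the job in; it is judged then, once.
The state is a dict: "time": time; "joints": joint angles; "dq": joint speeds; "tau": joint torques, N m; "tool_pos": TCP position; "eef_rot": TCP orientation; "contact_force": force on the tool from outside, world axes, zero at the start; "moment": the same for the moment, N m; "gripper_width": opening from 0.0 (shut) to 1.0 (fully open); "grip_force": force on a finger pad.
Only numpy, scipy, OpenCV 4.12 (cv2) and the standard library are available. Lean on these libraries where they do the work, as an engineer would, in place of code of your own. Each camera call takes 0.05 s, during which the arm holds its last target. There are 200 camera calls.

## Working session

There is one attempt and no reset: what is moved stays moved. The work goes in short steps, Python scripts to look and compute and a shell command to move; the robot and the scene stay as the last step left them, time stands still between calls to the robot, and variables do not carry over. Pictures are saved under pics/ and viewed, at most 10 in all, crops included, and the job is handed in when it is done.

```bash
ls; mkdir -p pics
python3 - <<'E'
from cell import arm, order, grab_frame, get_calibration
import cv2
for n in("scene","top"):
    cv2.imwrite(f"pics/{n}0.png",grab_frame(n)); c=get_calibration(n); print(n,c)
print(arm.observe())
E
```

```text
cell.py
jog.py
pics
scene {'camera_matrix': array([[476.91045405,   0.        , 306.9352576 ],
       [  0.        , 476.91045405, 247.36443031],
       [  0.        ,   0.        ,   1.        ]]), 'xyz': array([1.00425629, 0.63124923, 0.58507901]), 'rotation': array([0.2658145 , 0.12381646, 0.44000706, 0.8487673 ])}
top {'camera_matrix': array([[464.4120534 ,   0.        , 314.7253389 ],
       [  0.        , 464.4120534 , 242.05838013],
       [  0.        ,   0.        ,   1.        ]]), 'xyz': array([0.56714345, 0.03411432, 0.86465518]), 'rotation': array([-0.70065644, -0.0449749 ,  0.03361733,  0.71128594])}
{'time': 0.1, 'joints': array([-1.33800816e+00,  3.42618855e-01,  1.52492340e+00, -2.23633468e-06,
        1.27541237e+00, -1.45975974e-01]), 'dq': array([-0.00056973, -0.00230029, -0.00297683,  0.00079043, -0.00117789,
        0.00031234]), 'tau': array([ 1.96998495e-03, -4.34447050e+01, -2.46490592e+01, -1.83395714e-04,
        4.64313343e-03, -3.89988330e-06]), 'tool_pos': array([ 0.19407785, -0.48742029,  0.23071254]), 'eef_rot': array([-6.80296941e-04,  9.82120460e-01,  1.88252325e-01, -3.06181190e-05]), 'contact_force': array([-0.28777886, -0.51241107,  1.04763214]), 'moment': array([0.00572903, 0.00913479, 0.00376332]), 'grip_force': 0.0, 'gripper_width': 0.9970610273513337}
```

View pics/top0.png

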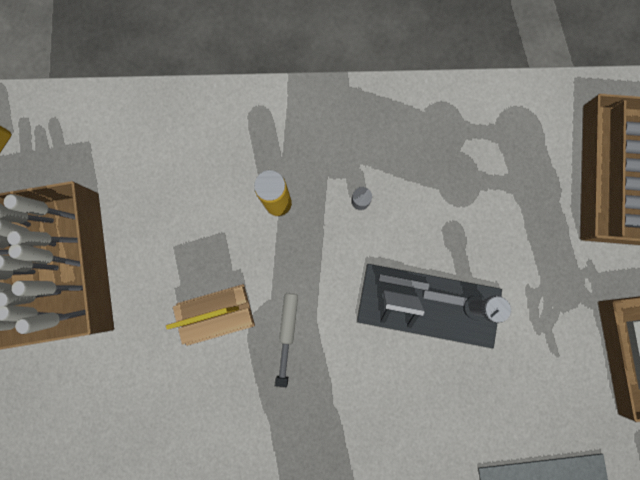

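View pics/scene0.png

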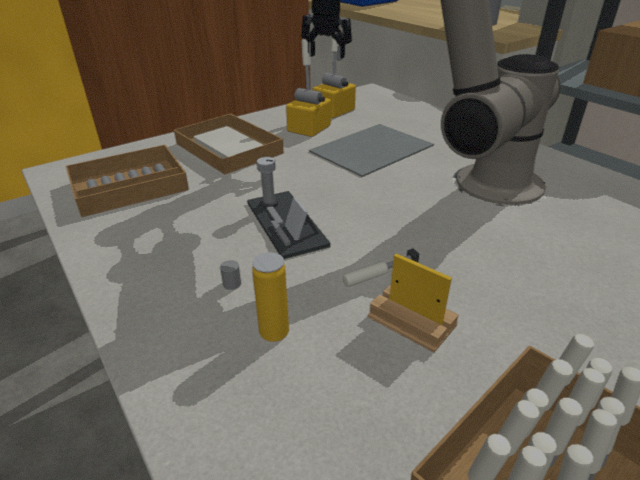

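Run:
```python
import cv2,numpy as np
t=cv2.imread("pics/top0.png");s=cv2.imread("pics/scene0.png")
def c(im,x,y,w,h,k):
    o=cv2.resize(im[y:y+h,x:x+w],None,fx=k,fy=k,interpolation=cv2.INTER_CUBIC)
    for i in range(0,w,20):
        cv2.putText(o,str(x+i),(i*k,8),0,.3,(0,0,255),1); cv2.line(o,(i*k,10),(i*k,14),(0,0,255),1)
    for j in range(0,h,20):
        cv2.putText(o,str(y+j),(0,j*k+4),0,.3,(255,0,255),1); cv2.line(o,(20,j*k),(25,j*k),(255,0,255),1)
    return o
a=np.hstack([c(t,160,270,100,75,4),c(s,360,245,100,75,4)])
b=np.hstack([c(t,350,250,170,100,4)])
cv2.imwrite("pics/a.png",a)
cv2.imwrite("pics/b.png",b)
cv2.imwrite("pics/c.png",c(s,240,150,100,110,5))
```

```text
(no output)
```

View pics/a.png

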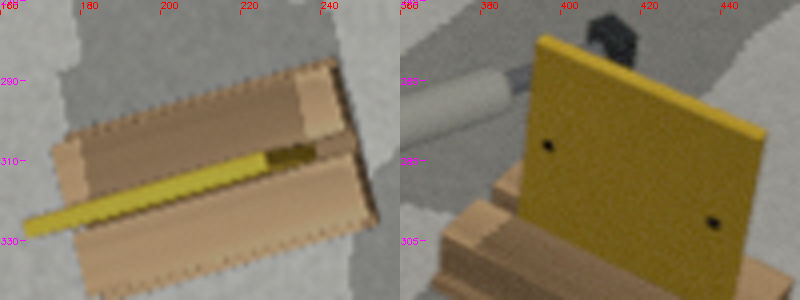

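View pics/b.png

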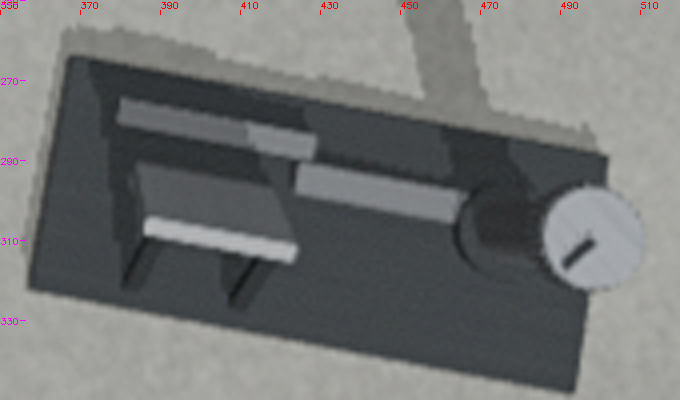

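View pics/c.png

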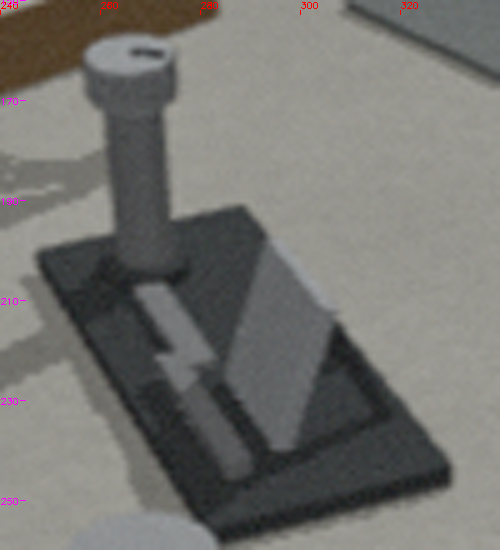

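```bash
cat > h.py <<'E'
from cell import arm, order, grab_frame, get_calibration
import numpy as np
from scipy.spatial.transform import Rotation as R
from scipy.optimize import least_squares
q2r=lambda q:R.from_quat(np.roll(q,-1))
def proj(n,P):
    c=get_calibration(n); p=q2r(c["rotation"]).inv().apply(np.atleast_2d(P)-c["xyz"])
    u=p*[1,-1,-1]; v=u@np.array(c["camera_matrix"]).T; return v[:,:2]/v[:,2:]
def fit(obs,x0):  # obs: (cam, local xyz mm, px, py); pose x,y,yaw
    f=lambda s:np.concatenate([proj(n,R.from_euler('z',s[2]).apply(np.array(l)/1e3)+[s[0],s[1],0])[0]-[u,v] for n,l,u,v in obs])
    r=least_squares(f,x0,loss='soft_l1'); return r.x,r.fun.reshape(-1,2).round(1)
def goto(pos,ang,lean=0):  # desired: pos TCP; tool y horizontal at angle ang, tool z down (then leaned); prints tool-axis delta
    pass
E
python3 - <<'E'
from h import *
k=lambda X,Y,x0,y0,s:((X+.5)/s-.5+x0,(Y+.5)/s-.5+y0)
b=lambda X,Y:k(X,Y,350,250,4); c=lambda X,Y:k(X,Y,240,150,5); a=lambda X,Y:k(X,Y,160,270,4); a2=lambda X,Y:k(X-400,Y,360,245,4)
T,S="top","scene"
st=[(T,(43,70,12),*b(70,57)),(T,(43,-180,12),*b(607,157)),(T,(-67,-180,12),*b(575,392)),(T,(-67,70,12),*b(28,289))]
ss=[(S,(43,70,12),*c(212,527)),(S,(-67,70,12),*c(450,468)),(S,(43,-180,12),*c(38,255)),(S,(-67,-180,12),*c(243,207))]
top=70*np.array([-np.sin(.349),np.cos(.349)])
rs=[(T,(top[0],32,12+top[1]),*b(146,218)),(T,(top[0],-32,12+top[1]),*b(299,246))]
for o in(st,ss,st+ss,st+ss+rs):
    r,e=fit(o,[.5,-.1,0]); print(r.round(4),e.tolist())
# cap top centre
from scipy.spatial.transform import Rotation as R
print(proj(T,R.from_euler('z',r[2]).apply([0,-.135,.1255])+[r[0],r[1],0]),b(592,239), proj(S,R.from_euler('z',r[2]).apply([0,-.135,.1255])+[r[0],r[1],0]),c(130,55))
ct=[(T,(-4,50,123),*a(29,237)),(T,(4,50,123),*a(24,220)),(T,(4,-50,123),*a(266,151)),(T,(-4,-50,123),*a(270,168))]
cs=[(S,(4,50,123),*a2(763,140)),(S,(4,-50,123),*a2(537,47)),(S,(-4,-50,123),*a2(542,36)),(S,(-4,50,123),*a2(766,130))]
rk=[(T,(40,65,30),*a(52,147)),(T,(40,-65,30),*a(333,64)),(T,(-40,-65,30),*a(372,220)),(T,(-40,65,30),*a(88,298))]
for o in(ct,cs,ct+cs,rk):
    r,e=fit(o,[.5,.2,0.2]); print(r.round(4),e.tolist())
E
```

```text
[ 0.5666 -0.1074 -0.2001] [[-0.6, -1.1], [1.1, -0.8], [0.3, 1.2], [-0.6, 0.6]]
[ 0.5694 -0.1044 -0.2024] [[-0.6, 1.1], [1.4, -0.1], [-1.2, -0.9], [0.4, -0.7]]
[ 0.5673 -0.1071 -0.2011] [[-0.8, -1.5], [0.9, -1.1], [0.1, 0.8], [-0.8, 0.2], [-0.3, 0.1], [1.5, -1.1], [-1.0, -1.6], [0.5, -1.3]]
[ 0.5666 -0.1077 -0.2002] [[-0.5, -1.1], [1.2, -0.8], [0.5, 1.2], [-0.5, 0.6], [-0.1, -0.2], [1.6, -1.3], [-0.9, -1.8], [0.5, -1.5], [-0.3, -0.6], [-0.7, -0.4]]
[[497.91268774 308.9755926 ]] (497.625, 309.375) [[265.59108467 159.6789513 ]] (265.6, 160.6)
[0.5318 0.2346 0.2629] [[-0.3, 0.4], [-0.2, -0.3], [0.1, -0.4], [0.4, 0.2]]
[0.5348 0.2379 0.2883] [[-0.1, 0.4], [-1.3, -0.6], [0.0, -0.2], [1.5, 0.2]]
[0.5323 0.2353 0.2639] [[-0.7, 0.1], [-0.7, -0.6], [-0.3, -0.8], [-0.0, -0.1], [-0.7, -0.8], [-0.9, -2.3], [0.6, -1.8], [1.1, -0.9]]
[0.5331 0.2312 0.2375] [[-0.4, -4.5], [-0.3, -1.9], [0.4, 2.9], [0.3, 1.8]]
```

```bash
cat >> h.py <<'E'
def target(ang,lean=0): # tool y along plate x axis (yaw ang), plate z leaning back by lean
    P=R.from_euler('z',ang)*R.from_euler('y',-lean)
    m=P.as_matrix(); y,z=m[:,0],-m[:,2]; return R.from_matrix(np.c_[np.cross(y,z),y,z])
def goto(pos,Rt):
    s=arm.observe(); Rc=q2r(s["eef_rot"]); pos=np.array(pos)
    print("t",s["time"],"p",s["tool_pos"].round(4),"rot",(Rc.inv()*Rt).as_rotvec().round(4),"then xyz",Rt.inv().apply(pos-s["tool_pos"]).round(4),"(now-frame",Rc.inv().apply(pos-s["tool_pos"]).round(4),") q",s["joints"].round(2))
E
python3 -c "
from h import *
goto([.533,.2365,.17],target(.264))"
```

```text
t 0.1 p [ 0.1941 -0.4874  0.2307] rot [-1.000e-03 -1.100e-03 -1.456e+00] then xyz [0.6104 0.5161 0.0607] (now-frame [ 0.5826 -0.5472  0.0616] ) q [-1.34  0.34  1.52 -0.    1.28 -0.15]
```

Units first: shifts go in shares of 62.5 mm and turns go in shares of pi/2 rad. So -0.1456 rad is -0.0927.

```bash
echo '[[[1,0,0,0,0,0,-0.0927],[1,0,0,0,0,0,-0.0927],[1,0,0,0,0,0,-0.0927],[1,0,0,0,0,0,-0.0927],[1,0,0,0,0,0,-0.0927],[1,0,0,0,0,0,-0.0927],[1,0,0,0,0,0,-0.0927],[1,0,0,0,0,0,-0.0927],[1,0,0,0,0,0,-0.0927],[1,0,0,0,0,0,-0.0927]]]' > m.json && python3 jog.py m.json; echo '[[[1,0.608,0.5168,0,0,0,0],[1,0.608,0.5168,0,0,0,0],[1,0.608,0.5168,0,0,0,0],[1,0.608,0.5168,0,0,0,0],[1,0.608,0.5168,0,0,0,0],[1,0.608,0.5168,0,0,0,0],[1,0.608,0.5168,0,0,0,0],[1,0.608,0.5168,0,0,0,0],[1,0.608,0.5168,0,0,0,0],[1,0.608,0.5168,0,0,0,0],[1,0.608,0.5168,0,0,0,0],[1,0.608,0.5168,0,0,0,0],[1,0.608,0.5168,0,0,0,0],[1,0.608,0.5168,0,0,0,0],[1,0.608,0.5168,0,0,0,0],[1,0.608,0.5168,0,0,0,0],[1,0,0,0,0,0,0],[1,0,0,0,0,0,0]]]' > m.json && python3 jog.py m.json; python3 -c "
from h import *
goto([.533,.2365,.093],target(.264))"
```

```text
time: 1.35
tool_pos: [0.1941, -0.4875, 0.2309]
eef_rot: [-0.0, 0.606, 0.795, 0.0]
contact_force: [0.6, 0.2, 0.4]
gripper_width: 1.005
grip_force: 0.0
time: 3.6
tool_pos: [0.5339, 0.2338, 0.2306]
eef_rot: [-0.0, 0.608, 0.794, -0.001]
contact_force: [-0.7, -0.1, 0.2]
gripper_width: 1.003
grip_force: 0.0
t 3.6 p [0.5339 0.2338 0.2306] rot [-0.0017  0.0004  0.0005] then xyz [ 0.0029 -0.0002  0.1376] (now-frame [3.000e-03 1.000e-04 1.376e-01] ) q [ 0.28  0.45  1.36 -0.    1.33  0.02]
```

Converted, 0.035 m is 0.56, 0.0326 m is 0.5216.

```bash
echo '[[[1,0.048,0,0.56,0,0,0],[1,0,0,0.56,0,0,0],[1,0,0,0.56,0,0,0],[1,0,0,0.5216,0,0,0],[0,0,0,0,0,0,0],[0,0,0,0,0,0,0],[0,0,0,0,0,0,0],[0,0,0,0,0,0,0],[0,0,0,0,0,0,0],[0,0,0,0,0,0,0],[0,0,0,0,0,0,0],[0,0,0,0,0,0,0]]]' > m.json && python3 jog.py m.json; python3 -c "
from h import *
goto([.533,.2365,.093],target(.264))"
```

```text
time: 5.1
tool_pos: [0.5334, 0.2368, 0.0948]
eef_rot: [0.0, 0.608, 0.794, -0.0]
contact_force: [-2.1, -0.7, 6.5]
gripper_width: 0.079
grip_force: 59.2
t 5.1 p [0.5334 0.2368 0.0948] rot [-0.      0.0003  0.0004] then xyz [-0.0002 -0.0004  0.0018] (now-frame [-0.0002 -0.0004  0.0018] ) q [ 0.29  0.58  1.54 -0.    1.02  0.02]
```

```bash
cat >> h.py <<'E'
ST=np.array([.568,-.106,0]);YAW=-.201;L=.0868
def place(dx,dy,dz,lean): # TCP for plate origin at seat + (dx,dy,dz) stand axes
    Z=R.from_euler('z',YAW); return ST+Z.apply(np.array([.0038+dx,dy,.0134+dz])+R.from_euler('y',-lean).apply([0,0,L])), target(YAW,lean)
E
echo '[[[0,0,0,-0.48,0,0,0],[0,0,0,-0.48,0,0,0],[0,0,0,-0.48,0,0,0],[0,0,0,-0.48,0,0,0],[0,0,0,0,0,0,0]]]' > m.json && python3 jog.py m.json; python3 -c "
from h import *
goto(*place(0,0,.1,0)); goto(*place(0,0,.1,.35))"
```

```text
time: 5.72
tool_pos: [0.5346, 0.2373, 0.2157]
eef_rot: [0.001, 0.608, 0.794, 0.002]
contact_force: [-0.2, 0.2, -3.1]
gripper_width: 0.085
grip_force: 58.9
t 5.725 p [0.5346 0.2373 0.2157] rot [ 0.0047 -0.0011  0.4652] then xyz [-0.3297  0.1051  0.0155] (now-frame [-0.3418 -0.0541  0.0152] ) q [ 0.29  0.46  1.38 -0.    1.29  0.02]
t 5.725 p [0.5346 0.2373 0.2157] rot [-0.339  -0.0825  0.4601] then xyz [-0.3297  0.0636  0.0453] (now-frame [-0.3285 -0.0807  0.0204] ) q [ 0.29  0.46  1.38 -0.    1.29  0.02]
```

Converted, -0.0412 m is -0.6592, 0.0131 m is 0.2096, 0.1163 rad is 0.074.

```bash
echo '[[[0,0,0,0,0,0,0.074],[0,0,0,0,0,0,0.074],[0,0,0,0,0,0,0.074],[0,0,0,0,0,0,0.074],[0,-0.6592,0.2096,0,0,0,0],[0,-0.6592,0.2096,0,0,0,0],[0,-0.6592,0.2096,0,0,0,0],[0,-0.6592,0.2096,0,0,0,0],[0,-0.6592,0.2096,0,0,0,0],[0,-0.6592,0.2096,0,0,0,0],[0,-0.6592,0.2096,0,0,0,0],[0,-0.6592,0.2096,0,0,0,0],[0,0,0,0,-0.0743,0,0],[0,0,0,0,-0.0743,0,0],[0,0,0,0,-0.0743,0,0],[0,0,0,0,0,0,0],[0,0,0,0,0,0,0]]]' > m.json && python3 jog.py m.json
python3 - <<'E'
from h import *
import cv2
goto(*place(0,0,.06,.35))
t=grab_frame("top");s=grab_frame("scene")
cv2.imwrite("pics/t1.png",t);cv2.imwrite("pics/s1.png",s)
p,Rt=place(0,0,.06,.35);st=arm.observe();Rc=q2r(st["eef_rot"])
# predicted plate corners from tool pose: plate x = tool y, y= tool x * sign, z=-tool z
m=Rc.as_matrix();px,pz=m[:,1],-m[:,2];py=np.cross(pz,px)
o=st["tool_pos"]-L*pz
C=[o+px*a+py*b+pz*c for a in(-.004,.004) for b in(-.05,.05) for c in(0,.115)]
print(o)
outs=[]
for n,im,(x,y,w,h),k in(("top",t,(345,245,170,110),4),("scene",s,(235,110,120,150),4)):
    q=proj(n,C);print(n,q.round(1).tolist())
    big=cv2.resize(im[y:y+h,x:x+w],None,fx=k,fy=k,interpolation=cv2.INTER_CUBIC)
    for u in q: cv2.circle(big,tuple(int(v) for v in ((u-[x,y]+.5)*k-.5)),3,(0,0,255),1)
    cv2.imwrite(f"pics/o_{n}.png",big)
E
```

```text
time: 7.85
tool_pos: [0.5706, -0.1071, 0.2132]
eef_rot: [0.134, 0.763, 0.623, 0.109]
contact_force: [-0.1, 0.5, -3.2]
gripper_width: 0.08
grip_force: 59.8
t 7.85 p [ 0.5706 -0.1071  0.2132] rot [-0.0022  0.0001 -0.0002] then xyz [ 0.0005 -0.047   0.0449] (now-frame [ 0.0005 -0.0469  0.045 ] ) q [-0.34  0.28  1.72  0.07  0.8  -0.18]
[ 0.60032489 -0.11315969  0.13198856]
top [[447.0, 279.6], [464.1, 306.3], [384.1, 267.8], [389.7, 292.2], [448.3, 274.8], [465.6, 300.7], [385.1, 263.0], [390.9, 286.6]]
scene [[264.8, 176.4], [279.7, 123.1], [281.3, 198.2], [298.5, 141.5], [261.2, 175.9], [276.0, 122.4], [277.5, 197.8], [294.5, 140.8]]
```

View pics/o_scene.png

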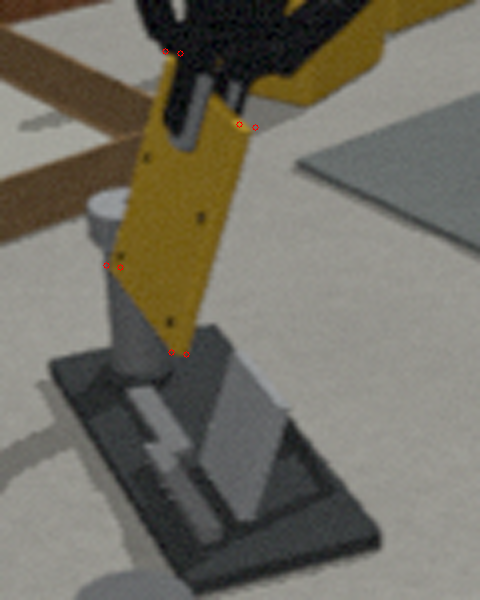

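View pics/o_top.png

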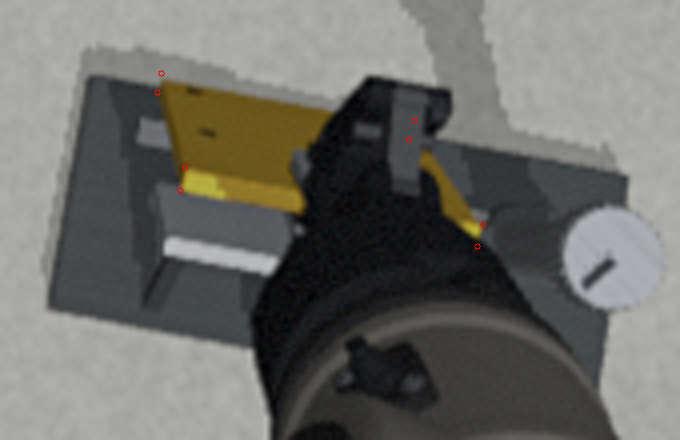

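```bash
python3 -c "
from h import *
goto(*place(.0025,0,.03,.35)); goto(*place(.0025,0,.002,.35))"
```

```text
t 7.95 p [ 0.5712 -0.1072  0.2136] rot [-0.0008  0.0001 -0.    ] then xyz [ 0.0005 -0.0556  0.074 ] (now-frame [ 0.0006 -0.0556  0.0741] ) q [-0.34  0.28  1.72  0.07  0.8  -0.18]
t 7.95 p [ 0.5712 -0.1072  0.2136] rot [-0.0008  0.0001 -0.    ] then xyz [ 0.0005 -0.0652  0.1003] (now-frame [ 0.0006 -0.0651  0.1004] ) q [-0.34  0.28  1.72  0.07  0.8  -0.18]
```

Converted, 0.0185 m is 0.296, -0.0139 m is -0.2224.

```bash
echo '[[[0,0.008,-0.2224,0.296,0,0,0],[0,0,-0.2224,0.296,0,0,0],[0,0,-0.2224,0.296,0,0,0],[0,0,-0.2224,0.296,0,0,0],[0,0,0,0,0,0,0],[0,0,-0.0384,0.1056,0,0,0],[0,0,-0.0384,0.1056,0,0,0],[0,0,-0.0384,0.1056,0,0,0],[0,0,-0.0384,0.1056,0,0,0],[0,0,0,0,0,0,0],[0,0,0,0,0,0,0]]]' > m.json && python3 jog.py m.json
python3 - <<'E'
from h import *
import cv2
goto(*place(0,0,0,.35))
t=grab_frame("top");s=grab_frame("scene")
f=lambda i,x,y,w,h,k:cv2.resize(i[y:y+h,x:x+w],None,fx=k,fy=k,interpolation=cv2.INTER_CUBIC)
cv2.imwrite("pics/d.png",np.hstack([f(t,345,245,100,100,4),f(s,245,150,100,100,4)]))
E
```

```text
time: 9.32
tool_pos: [0.5444, -0.1012, 0.0972]
eef_rot: [0.135, 0.763, 0.623, 0.11]
contact_force: [0.1, -0.4, -3.2]
gripper_width: 0.078
grip_force: 59.5
t 9.325 p [ 0.5444 -0.1012  0.0972] rot [ 0.0004  0.0002 -0.0002] then xyz [ 0.     -0.0026  0.0014] (now-frame [ 0.     -0.0026  0.0014] ) q [-0.35  0.4   1.93  0.12  0.46 -0.25]
```

View pics/d.png

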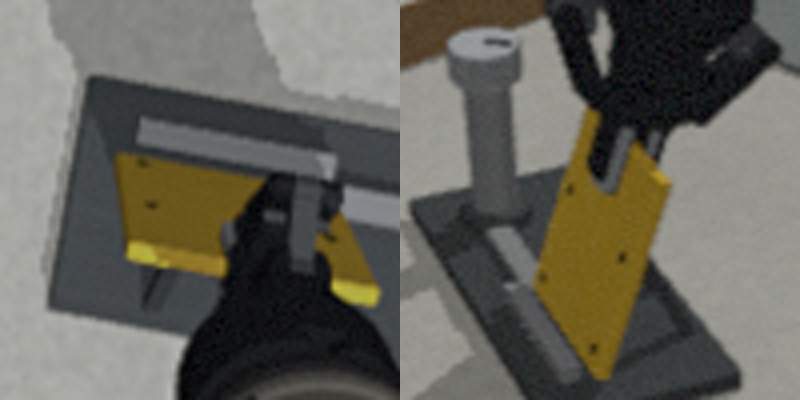

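Converted, 0.0009 m is 0.0144, -0.0003 m is -0.0048.

```bash
echo '[[[0,0,-0.0048,0.0144,0,0,0],[0,0,-0.0048,0.0144,0,0,0],[0,0,0,0,0,0,0]]]' > m.json && python3 jog.py m.json; echo '[[[0,0,-0.016,0,0,0,0],[0,0,-0.016,0,0,0,0],[0,0,0,0,0,0,0]]]' > m.json && python3 jog.py m.json
```

```text
time: 9.8
tool_pos: [0.5444, -0.1012, 0.0951]
eef_rot: [0.135, 0.763, 0.623, 0.11]
contact_force: [0.1, 0.1, -2.5]
gripper_width: 0.082
grip_force: 59.8
time: 10.18
tool_pos: [0.543, -0.101, 0.0949]
eef_rot: [0.136, 0.763, 0.623, 0.111]
contact_force: [1.3, 0.4, -0.0]
gripper_width: 0.082
grip_force: 60.0
```

Converted, -0.001 m is -0.016.

```bash
echo '[[[0,0,-0.016,0,0,0,0],[0,0,0,0,0,0,0],[0,0,0,0,0,0,0]]]' > m.json && python3 jog.py m.json; echo '[[[0,0,0,0.0112,0,0,0],[0,0,0,0,0,0,0],[0,0,0,0,0,0,0]]]' > m.json && python3 jog.py m.json
```

```text
time: 10.55
tool_pos: [0.5423, -0.1009, 0.0947]
eef_rot: [0.136, 0.763, 0.623, 0.111]
contact_force: [1.8, -1.0, 1.8]
gripper_width: 0.083
grip_force: 60.3
time: 10.92
tool_pos: [0.5426, -0.101, 0.0947]
eef_rot: [0.136, 0.762, 0.623, 0.111]
contact_force: [-0.4, -0.4, 9.7]
gripper_width: 0.082
grip_force: 61.5
```

```bash
echo '[[[0.6,0,0,0,0,0,0],[0.6,0,0,0,0,0,0],[0.6,0,0,0,0,0,0],[0.6,0,0,0,0,0,0],[0.6,0,0,0,0,0,0],[0.6,0,0,0,0,0,0]]]' > m.json && python3 jog.py m.json
python3 - <<'E'
from h import *
import cv2
goto(*place(0,0,0,.35))
t=grab_frame("top");s=grab_frame("scene")
f=lambda i,x,y,w,h,k:cv2.resize(i[y:y+h,x:x+w],None,fx=k,fy=k,interpolation=cv2.INTER_CUBIC)
cv2.imwrite("pics/e.png",np.hstack([f(t,345,245,100,100,4),f(s,245,150,100,100,4)]))
E
```

```text
time: 11.68
tool_pos: [0.5418, -0.1006, 0.0934]
eef_rot: [0.135, 0.763, 0.623, 0.11]
contact_force: [0.8, 0.8, 0.4]
gripper_width: 0.599
grip_force: 0.0
t 11.675 p [ 0.5418 -0.1006  0.0934] rot [ 0.      0.0001 -0.0001] then xyz [-0.      0.0013 -0.0012] (now-frame [-0.      0.0013 -0.0012] ) q [-0.35  0.41  1.95  0.12  0.45 -0.25]
```

View pics/e.png

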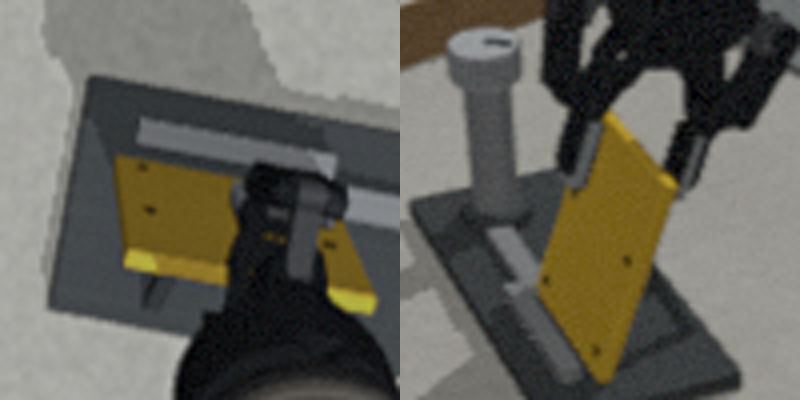

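Converted, -0.035 m is -0.56, -0.02 m is -0.32, -0.139 rad is -0.0885.

```bash
echo '[[[0.6,0,0,-0.32,0,0,0],[0.6,0,0,-0.56,0,0,0],[0.75,0,0,-0.56,0,0,0],[0.75,0,0,-0.32,0,0,0],[0.75,0,0,0,0.0743,0,0],[0.75,0,0,0,0.0743,0,0],[0.75,0,0,0,0.0743,0,0],[0.75,0,0,0,0,0,-0.0885],[0.75,0,0,0,0,0,-0.0885],[0.75,0,0,0,0,0,-0.0885],[0.75,0,0,0,0,0,-0.0885],[0.75,0,0,0,0,0,-0.0885],[0.75,0,0,0,0,0,-0.0885],[0.75,0,0,0,0,0,-0.0885],[0.75,0,0,0,0,0,-0.0885],[0.75,0,0,0,0,0,-0.0885],[0.75,0,0,0,0,0,0]]]' > m.json && python3 jog.py m.json; python3 -c "
from h import *
goto([.541,-.238,.17],target(1.05));goto([.541,-.238,.0955],target(1.05))"
```

```text
time: 13.9
tool_pos: [0.5048, -0.0931, 0.1967]
eef_rot: [-0.0, 0.258, 0.966, -0.0]
contact_force: [-0.7, 0.2, 0.1]
gripper_width: 0.746
grip_force: 0.0
t 13.9 p [ 0.5048 -0.0931  0.1967] rot [-0.0001 -0.     -0.0014] then xyz [-0.1035 -0.1077  0.0267] (now-frame [-0.1037 -0.1075  0.0267] ) q [-0.33  0.35  1.61 -0.    1.18 -1.38]
t 13.9 p [ 0.5048 -0.0931  0.1967] rot [-0.0001 -0.     -0.0014] then xyz [-0.1035 -0.1077  0.1012] (now-frame [-0.1037 -0.1075  0.1012] ) q [-0.33  0.35  1.61 -0.    1.18 -1.38]
```

Converted, -0.0269 m is -0.4304, -0.0259 m is -0.4144.

```bash
echo '[[[0.75,-0.4144,-0.4304,0,0,0,0],[0.75,-0.4144,-0.4304,0,0,0,0],[0.75,-0.4144,-0.4304,0,0,0,0],[0.75,-0.4144,-0.4304,0,0,0,0],[0.75,0,0,0,0,0,0],[0.75,0,0,0.4048,0,0,0],[0.75,0,0,0.4048,0,0,0],[0.75,0,0,0.4048,0,0,0],[0.75,0,0,0.4048,0,0,0],[0.75,0,0,0,0,0,0]]]' > m.json && python3 jog.py m.json; echo '[[[0,0,0,0,0,0,0],[0,0,0,0,0,0,0],[0,0,0,0,0,0,0],[0,0,0,0,0,0,0],[0,0,0,0,0,0,0],[0,0,0,0,0,0,0]]]' > m.json && python3 jog.py m.json;python3 - <<'E'
from h import *
import cv2
goto([.541,-.238,.0955],target(1.05))
s=arm.observe();print(s["moment"],s["contact_force"],q2r(s["eef_rot"]).inv().apply(s["contact_force"]))
E
```

```text
time: 15.15
tool_pos: [0.5398, -0.2363, 0.0939]
eef_rot: [-0.002, 0.258, 0.966, 0.001]
contact_force: [-0.6, 0.2, 0.4]
gripper_width: 0.752
grip_force: 0.0
time: 15.9
tool_pos: [0.5399, -0.2414, 0.098]
eef_rot: [0.0, 0.258, 0.966, -0.003]
contact_force: [-8.7, -10.4, 6.0]
gripper_width: 0.445
grip_force: 59.5
t 15.9 p [ 0.5399 -0.2414  0.098 ] rot [-0.0055  0.0025 -0.001 ] then xyz [0.0008 0.0035 0.0025] (now-frame [0.0008 0.0035 0.0025] ) q [-0.55  0.59  1.51 -0.01  1.04 -1.59]
[-1.84131843  1.65142717 -0.02124383] [ -8.73723125 -10.39956424   5.9868596 ] [  2.37672474 -13.40353458  -5.91853652]
```

```bash
cat > m.py <<'E'
from h import *
s=arm.observe();r=q2r(s["eef_rot"]);m=r.as_matrix();print("t",s["time"],"phi",np.arctan2(m[1,1],m[0,1]).round(4),"p",s["tool_pos"].round(4),"F",r.inv().apply(s["contact_force"]).round(1),"M",r.inv().apply(s["moment"]).round(2),"q6",s["joints"][5].round(2),"g",s["grip_force"].round(1))
E
echo '[[[0,0.008,-0.056,-0.032,0,0,0],[0,0,0,0,0,0,0],[0,0,0,0,0,0,0]]]' > m.json && python3 jog.py m.json;python3 m.py;echo '[[[0,0,0,0,0,0,0.0637],[0,0,0,0.0016,0,0,0.0637],[0,0,0,0,0,0,0]]]' > m.json && python3 jog.py m.json;python3 m.py
```

```text
time: 16.27
tool_pos: [0.5397, -0.2415, 0.0983]
eef_rot: [0.001, 0.258, 0.966, -0.001]
contact_force: [2.3, -5.2, -3.4]
gripper_width: 0.446
grip_force: 62.3
time: 16.65
tool_pos: [0.5396, -0.2416, 0.0982]
eef_rot: [0.001, 0.353, 0.936, -0.001]
contact_force: [1.9, -4.7, -3.7]
gripper_width: 0.449
grip_force: 62.5Traceback (most recent call last):
  File "m.py", line 2, in <module>
    s=arm.observe();r=q2r(s["eef_rot"]);m=r.as_matrix();print("t",s["time"],"phi",np.arctan2(m[1,1],m[0,1]).round(4),"p",s["tool_pos"].round(4),"F",r.inv().apply(s["contact_force"]).round(1),"M",r.inv().apply(s["moment"]).round(2),"q6",s["joints"][5].round(2),"g",s["grip_force"].round(1))
                                                                                                                                                                                                                                                                        ^^^^^^^^^^^^^^^^^^^^^
AttributeError: 'float' object has no attribute 'round'
Traceback (most recent call last):
  File "m.py", line 2, in <module>
    s=arm.observe();r=q2r(s["eef_rot"]);m=r.as_matrix();print("t",s["time"],"phi",np.arctan2(m[1,1],m[0,1]).round(4),"p",s["tool_pos"].round(4),"F",r.inv().apply(s["contact_force"]).round(1),"M",r.inv().apply(s["moment"]).round(2),"q6",s["joints"][5].round(2),"g",s["grip_force"].round(1))
                                                                                                                                                                                                                                                                        ^^^^^^^^^^^^^^^^^^^^^
AttributeError: 'float' object has no attribute 'round'
```

Converted, 0.0001 m is 0.0016, 0.1 rad is 0.0637.

```bash
sed -i 's/s\["grip_force"\].round(1)/s["grip_force"]/' m.py; python3 m.py; echo '[[[0,0,0,0.0016,0,0,0.0637],[0,0,0,0.0016,0,0,0.0637],[0,0,0,0.0016,0,0,0.0637],[0,0,0,0,0,0,0.0637],[0,0,0,0.0016,0,0,0.0637],[0,0,0,0.0016,0,0,0.0637],[0,0,0,0,0,0,0.0637],[0,0,0,0.0016,0,0,0.0637],[0,0,0,0.0016,0,0,0.0637],[0,0,0,0,0,0,0.0637],[0,0,0,0.0016,0,0,0.0637],[0,0,0,0.0016,0,0,0.0637],[0,0,0,0,0,0,0.0637],[0,0,0,0.0016,0,0,0.0637],[0,0,0,0,0,0,0]]]' > m.json && python3 jog.py m.json;python3 m.py
```

```text
t 16.65 phi 0.8487 p [ 0.5396 -0.2416  0.0982] F [-4.5 -2.3  3.7] M [ 0.44 -0.81  0.11] q6 -1.4 g 62.48735547065735
time: 18.52
tool_pos: [0.5389, -0.2417, 0.0973]
eef_rot: [0.001, 0.873, 0.488, -0.0]
contact_force: [-0.1, -4.8, -1.5]
gripper_width: 0.448
grip_force: 62.8
t 18.525 phi -0.5513 p [ 0.5389 -0.2417  0.0973] F [-4.1  2.4  1.5] M [-0.32 -0.9   0.12] q6 0.0 g 62.7903413772583
```

Converted, 0.0001 m is 0.0016, 0.1 rad is 0.0637.

```bash
for i in 1; do echo '[[[0,0,0,0.0016,0,0,0.0637],[0,0,0,0.0016,0,0,0.0637],[0,0,0,0,0,0,0.0637],[0,0,0,0,0,0,0]]]' > m.json && python3 jog.py m.json >/dev/null;python3 m.py; echo '[[[0,0,0,0.0016,0,0,0.0637],[0,0,0,0,0,0,0.0637],[0,0,0,0,0,0,0]]]' > m.json && python3 jog.py m.json >/dev/null;python3 m.py; done
```

```text
t 19.025 phi -0.8512 p [ 0.5388 -0.2416  0.0971] F [-5.2  3.4  2.1] M [-0.5  -0.73  0.05] q6 0.3 g 62.8247344493866
t 19.4 phi -1.0512 p [ 0.5387 -0.2415  0.0969] F [-3.7  3.8  0.6] M [-0.57 -0.64  0.09] q6 0.5 g 62.83387541770935
```

Converted, 0.0001 m is 0.0016, 0.1 rad is 0.0637.

```bash
echo '[[[0,0,0,0.0016,0,0,0.0637],[0,0,0,0,0,0,0.0318],[0,0,0,0,0,0,0]]]' > m.json && python3 jog.py m.json >/dev/null;python3 m.py; echo '[[[0,0,0,0.0016,0,0,0.0637],[0,0,0,0,0,0,0.0318],[0,0,0,0,0,0,0]]]' > m.json && python3 jog.py m.json >/dev/null;python3 m.py
```

```text
t 19.775 phi -1.2006 p [ 0.5387 -0.2415  0.0968] F [-2.5  3.1  1.5] M [-0.63 -0.53 -0.03] q6 0.65 g 62.854321002960205
t 20.15 phi -1.3501 p [ 0.5387 -0.2414  0.0967] F [-3.1  4.4  0.4] M [-0.73 -0.52  0.08] q6 0.8 g 62.887948751449585
```

Converted, 0.0001 m is 0.0016, 0.1 rad is 0.0637.

```bash
echo '[[[0,0,0,0.0016,0,0,0.0637],[0,0,0,0,0,0,0.0318],[0,0,0,0,0,0,0]]]' > m.json && python3 jog.py m.json >/dev/null;python3 m.py
```

```text
t 20.525 phi -1.4973 p [ 0.5387 -0.2413  0.0966] F [-3.2  4.4  0.3] M [-0.75 -0.5  -0.92] q6 0.95 g 63.01857590675354
```

Converted, 0.02 rad is 0.0127.

```bash
echo '[[[0,0,0,0,0,0,0.0127],[0,0,0,0,0,0,0]]]' > m.json && python3 jog.py m.json >/dev/null;python3 m.py;echo '[[[0,0,0,0,0,0,-0.0191],[0,0,0,0,0,0,0]]]' > m.json && python3 jog.py m.json >/dev/null;python3 m.py;echo '[[[0,0,0,0,0,0,-0.0191],[0,0,0,0,0,0,0]]]' > m.json && python3 jog.py m.json >/dev/null;python3 m.py
```

```text
t 20.775 phi -1.516 p [ 0.5387 -0.2413  0.0966] F [-2.9  4.7  1.3] M [-0.74 -0.46 -1.36] q6 0.97 g 63.03479790687561
t 21.025 phi -1.487 p [ 0.5387 -0.2413  0.0966] F [-2.6  4.6 -0.9] M [-0.76 -0.52 -0.8 ] q6 0.94 g 63.03637146949768
t 21.275 phi -1.4583 p [ 0.5387 -0.2413  0.0966] F [-3.4  4.5 -0.2] M [-0.77 -0.54 -0.2 ] q6 0.91 g 63.04443597793579
```

Converted, -0.0001 m is -0.0016, -0.099 rad is -0.063.

```bash
echo '[[[0,0,0,0,0,0,-0.063],[0,0,0,-0.0016,0,0,-0.063],[0,0,0,-0.0016,0,0,-0.063],[0,0,0,0,0,0,-0.063],[0,0,0,-0.0016,0,0,-0.063],[0,0,0,-0.0016,0,0,-0.063],[0,0,0,0,0,0,-0.063],[0,0,0,-0.0016,0,0,-0.063],[0,0,0,-0.0016,0,0,-0.063],[0,0,0,0,0,0,-0.063],[0,0,0,-0.0016,0,0,-0.063],[0,0,0,-0.0016,0,0,-0.063],[0,0,0,-0.0016,0,0,-0.063],[0,0,0,-0.0016,0,0,-0.063],[0,0,0,0,0,0,-0.063],[0,0,0,0,0,0,-0.063],[0,0,0,0,0,0,0],[0,0,0,0,0,0,0],[0,0,0,0,0,0,0],[0,0,0,0,0,0,0]]]' > m.json && python3 jog.py m.json >/dev/null;python3 m.py
python3 - <<'E'
from h import *
import cv2
t=grab_frame("top");s=grab_frame("scene")
f=lambda i,x,y,w,h,k:cv2.resize(i[y:y+h,x:x+w],None,fx=k,fy=k,interpolation=cv2.INTER_CUBIC)
cv2.imwrite("pics/g.png",np.hstack([f(t,345,245,100,110,4),f(s,245,150,100,110,4)]))
E
```

```text
t 23.775 phi 0.1249 p [ 0.5393 -0.2418  0.0977] F [-5.8 -3.   1.1] M [ 0.16 -0.95 -0.06] q6 -0.67 g 62.8958523273468
```

View pics/g.png

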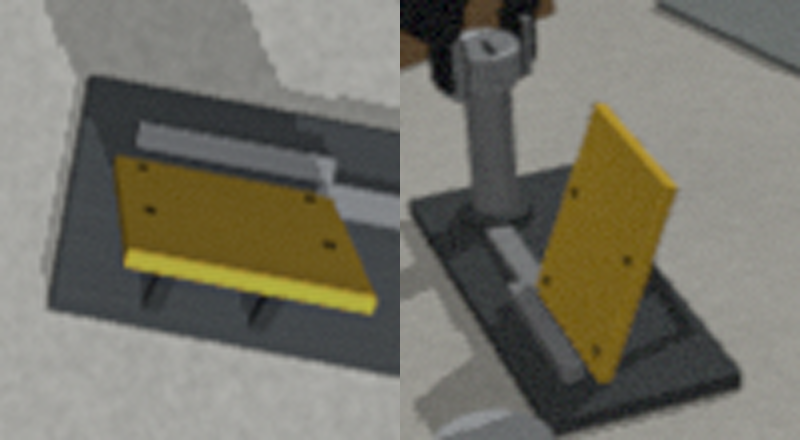

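```bash
python3 -c "
from cell import arm, order, grab_frame, get_calibration
print(order.finish_job())"
```

```text
the job is handed in; nothing more can be done
None
```

I handed the job in at about 24 s with no verdict printed: the plate leans centred on the rest with its foot in the channel, and the cap hit its stop, was backed off about 1.57 rad and is still gripped at 63 N. I kept clear of the bystanders but did not re-measure them.

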